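# Switch off the hob's isolator under its push-latch flap

### The arm

A 6-joint arm with a two-finger parallel gripper is mounted at the origin on the work surface. World frame = base frame: x ahead of the robot, y to its left, z up, the work surface at z = 0. Lengths are in m, angles in rad, forces in N, time in s.
With the tool pointing down it reaches from about 0.375 to 0.9 m from the base axis. Payload 3.1 kg.
Tool frame: the origin (TCP) lies on the mounting face of the last link; the fingertips stand 182 mm ahead of it and the grasp point (between the pads) lies 164 mm ahead of it; z points along the fingers, y is the direction in which the jaws open and shut (so a half turn about z gives the same grasp; the last joint's range is limited). The gripper opens to 87 mm and grips with 3 to 60 N. Pads are 19 mm wide; open, the fingers measure 117 mm over their backs; the gripper's body (75 mm by 190 mm) begins 51 mm behind the grasp point.
Start: joints at [1.171, 0.527, 1.433, -0, 1.181, -0.178], TCP at [0.137, 0.61, 0.405] pointing down, gripper open.
Joint ranges: [-3.08, 3.08], [-0.75, 2.2], [0.22, 2.44], [-1.43, 4.57], [0, 2.65], [-2.85, 2.85]. Speed limits (rad/s): [2.79, 2.79, 3.14, 3.14, 3.14, 3.14].

### API

Orientations are given as a unit quaternion [x, y, z, w].
In Python, from rig import robot, camera, camera_model gives the robot as it stands.
- The arm moves only by the tool drive_tool, never from a script. Its argument "plan" is a list that holds one entry, the list of rows, each a list of 6 numbers: the shift along the world's x, y, z in units of 2.5 cm (1.0 is 2.5 cm), then the turn, a rotation vector about the world's x, y, z in units of 6 degrees (1.0 is 6 degrees). A call has 1 to 8 rows; each row shifts and turns the commanded pose from where the row before left it; what a row does not reach is not made up. A row lasts 1/8 s, in which the tool goes at most 62.5 mm and 10.7 degrees, less where a joint would pass 70% of its speed; a pose out of reach is approached as far as the arm can. A call with a number of a shift or a turn outside -1 to 1 is refused whole. A call with a gripper value outside its range is refused whole. "grip" is the closure, from 0 (fully open) to 1 (shut), set as the call begins (left out, the last holds). The fingers move at their own pace and stop on an object; "force" is the grip in N (left out, the last holds). Time passes only in rows, so rows that do not move let the fingers close. It gives the time, the measured TCP pose, the force and the opening at its end, in the units of the state.
- robot.get_obs(): the state, without advancing time (a new reading comes with each control period).
- camera(name): name is "scene" or "side" or "wrist"; returns the picture (400x640x3 uint8, red, green, blue); there is no depth.
- camera_model(name): a dict with "K" (3x3 intrinsics, pixels), "world_to_cam" (4x4, takes a point from world to camera coordinates); the wrist camera has in their place "tool_from_camera" (4x4, takes a point from camera to tool coordinates, whose origin is the TCP and whose axes are the flange's). Camera axes: x right, y up, looking along -z (the intrinsics and any distortion apply to the point x, -y, -z); pixel columns grow to the right and rows downward; lengths in m; the calibration is good to about 2 mm. The wrist camera is an equidistant fisheye: a pixel r from the principal point sees the ray r / f radians off the axis. A picture is of the moment at which its call begins: read the wrist's pose just before it. camera_model takes no time and is no camera call.
- robot.hand_in(): hands the job in, once; it reports no verdict.
The state is a dict: "time": time; "q": joint angles; "joint_velocities": joint speeds; "joint_torque": joint torques, N m; "position": TCP position; "tool_rot": TCP orientation; "ft_force": force on the tool from outside, world axes, zero at the start; "moment": the same for the moment, N m; "grip_width": finger opening in m.
Only numpy, scipy, OpenCV 4.12 (cv2) and the standard library are available. Lean on these libraries where they do the work, as an engineer would, in place of code of your own. Each camera call takes 0.05 s, during which the arm holds its last target.

### The job

The shoot is over: press the aluminium push-latch flap in the worktop beside the hob so that it pops open, and press the raised end of the red rocker inside to switch the hob off. Then push the flap over and press it down again until it latches, flush with the worktop, and take the hand away. Use light pushes of the closed fingertips only: grip nothing, and leave the pot, salt jar, mill and cup where they stand.

Things in the scene. Friction and masses are not known exactly. Their poses are not given: they have to be found in the camera images.
- worktop: Fixed wooden worktop section, 540 (x) x 640 (y) mm, 90 mm high; origin: centre of its underside; x away from the robot, y left, z up. Black hob on its -y half. On its +y half a black-rimmed box shut by an aluminium flap: opening 105 (x) x 165 (y) mm centred at (-50, 125) mm. In it, 27 mm down, a white plate with a red rocker; at mid front a latch housing reaches 18 mm in, 16 mm down.
- hinge_line (a point): Middle of the flap's hinge line, which runs along the worktop's y at the flap's far (+x) edge, 89 mm above the table; fixed to the worktop, axes as the worktop's.
- flap (a joint): Flap angle (rad): 0 latched flush; 1.75 fully open, just past upright; -0.067 firm stop, 5.5 mm below flush at the mark. A spring opens it. Latched: press to the stop (4 N at the mark), let go, it swings open in 2 s. To shut: push its outer face over to the robot and down (3 to 6 N near the free edge) to the stop; let go, it rises to flush and stays.
- press_mark (a point): Dark 14 mm dot on the flap's outer face, mid-width, 83 mm from the hinge, 20 mm from the free (robot-side) edge. The flap is a plate reaching from 1 to 103 mm from the hinge, 163 mm wide, 5 mm thick; this face is 2.5 mm above the hinge line when shut. Axes turn with the flap; at 0 rad x towards the hinge, y along it, z out of the outer face.
- isolator (a joint): Angle of the red rocker switch (rad): 0 on (its -y, hob-side end raised), 0.34 off (that end pressed down to its firm stop, its +y end raised). It is stiff and stays where it is left; pressing the raised end down takes about 4 N.
- off_end (a point): Point on top of the rocker's raised (-y, hob-side) end, at the white ring, 19 mm from its pivot. The rocker is 52 (along y) x 26 mm; its pivot lies 63.5 mm from the hinge line towards the robot and 36 mm from mid-width towards the hob. On: this point is 13 mm below the worktop's top; it sinks 6 mm when switched off.
- pot: Glass pot, 186 mm across, 95 mm high, with two loop handles along y, standing on the hob's far burner; origin at the centre of its underside. To be left alone.
- salt_jar: Glass jar with steel cap, 54 mm across, 75 mm high, standing on the worktop near the flap; origin at the centre of its underside. To be left alone.
- mill: Dark wooden pepper mill, 52 mm across, 120 mm high, standing on the worktop near the flap; origin at the centre of its underside. To be left alone.
- cup: Steel cup, 68 mm across, 60 mm high, standing on the worktop near the flap; origin at the centre of its underside. To be left alone.

How it is judged:
By the outcome, as a careful person would: the job done as asked, in the order asked, and still so for the second after the job is handed in, with the robot touching nothing.
It also fails if it takes over 67 s, if anything falls off the work surface, if the arm or the gripper's body presses on something with over 40 N, if the wrist force passes 120 N, or if a joint passes its speed limit or range.

## Working session

There is one attempt and no reset: what is moved stays moved. The work goes in short steps, Python scripts to look and compute and a tool call to move; the robot and the scene stay as the last step left them, time stands still between calls to the robot, and variables do not carry over. Pictures are saved under pics/ and viewed, and the job is handed in when it is done.

Besides the shell and the picture viewer there is one more tool, called after "Call:" as name(argument=value, ...) on one line, values as JSON. drive_tool: Moves the arm, as the interface text tells. Shifts and turns lie within -1 to 1; 1 stands for 2.5 cm of shift or 6 degrees of turn. Its arguments: {"type":"object","properties":{"plan":{"type":"array","items":{"type":"array","items":{"type":"array","items":{"type":"number","minimum":-1,"maximum":1}}}},"grip":{"type":"number"},"force":{"type":"number"}},"required":["plan"]}

```bash
ls; mkdir -p pics; python3 - <<'E'
from rig import robot,camera,camera_model
import cv2
o=robot.get_obs();print({k:o[k] for k in('time','position','tool_rot','ft_force','grip_width')})
for n in("scene","side","wrist"):
    cv2.imwrite(f"pics/{n}0.png",camera(n)[:,:,::-1]);m=camera_model(n);print(n,{k:(v.round(4).tolist() if hasattr(v,'round') else v) for k,v in m.items()})
E
```

```text
pics
{'time': 0.0, 'position': array([0.13732597, 0.60936691, 0.40377468]), 'tool_rot': array([ 1.10671398e-01,  9.93856452e-01, -1.05114790e-03, -2.98745618e-04]), 'ft_force': array([ 0.35199481,  0.35685289, -0.77843901]), 'grip_width': 0.08730901242565822}
scene {'K': [[488.2539, 0.0, 315.9865], [0.0, 488.2539, 200.5843], [0.0, 0.0, 1.0]], 'world_to_cam': [[0.7944, 0.6074, -0.0026, -0.526], [-0.5253, 0.6891, 0.4991, 0.2652], [0.3049, -0.3952, 0.8665, -1.3556], [0.0, 0.0, 0.0, 1.0]]}
side {'K': [[485.3486, 0.0, 320.7703], [0.0, 485.3486, 207.3924], [0.0, 0.0, 1.0]], 'world_to_cam': [[-0.9292, -0.3694, -0.0093, 0.6098], [0.2428, -0.6295, 0.7381, -0.2262], [-0.2785, 0.6836, 0.6746, -0.9889], [0.0, 0.0, 0.0, 1.0]]}
wrist {'K': [[309.7069, 0.0, 320.5361], [0.0, 309.7069, 197.446], [0.0, 0.0, 1.0]], 'tool_from_camera': [[0.0004, 0.9687, 0.2482, 0.0669], [1.0, -0.0005, 0.0004, -0.0001], [0.0005, 0.2482, -0.9687, 0.02], [0.0, 0.0, 0.0, 1.0]]}
```

View pics/scene0.png

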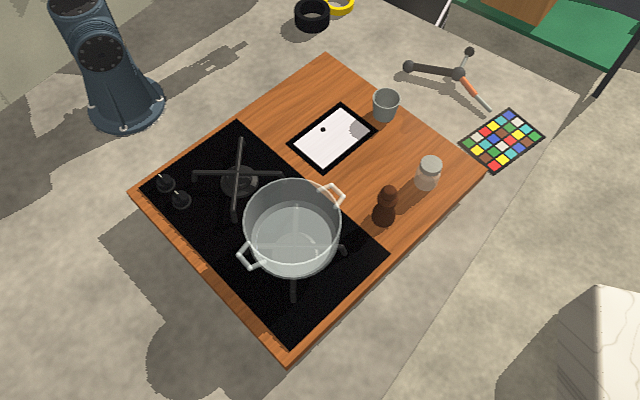

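View pics/side0.png

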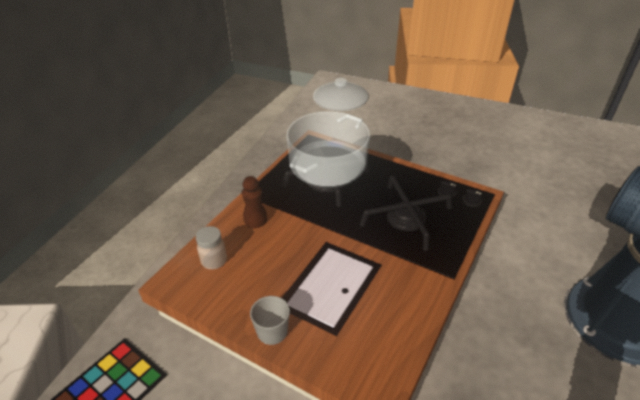

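View pics/wrist0.png

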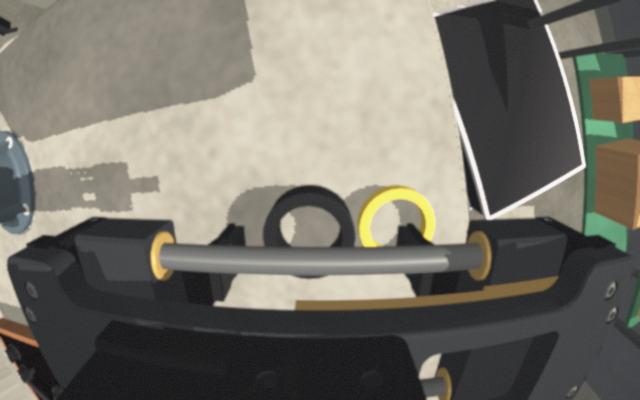

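Scene view: the flap is the white quad around (333,138), with the mark at (323,129). In the side view the mark is at (345,291). The cup stands close to the flap's +y side, and the mill and jar are on the far side.

```bash
cat > h.py <<'E'
import numpy as np,cv2
from rig import robot,camera,camera_model
def ray(n,u,v):
    m=camera_model(n);K=m['K'];T=m['world_to_cam'];R=T[:3,:3];c=-R.T@T[:3,3]
    d=R.T@np.array([(u-K[0,2])/K[0,0],-(v-K[1,2])/K[1,1],-1.]);return c,d
def onz(n,u,v,z):
    c,d=ray(n,u,v);return c+d*(z-c[2])/d[2]
def tri(*obs):
    A=np.zeros((3,3));b=np.zeros(3)
    for o in obs:
        c,d=ray(*o);d=d/np.linalg.norm(d);P=np.eye(3)-np.outer(d,d);A+=P;b+=P@c
    return np.linalg.solve(A,b)
def proj(n,p):
    m=camera_model(n);K=m['K'];q=m['world_to_cam']@np.append(p,1);return np.array([K[0,2]+K[0,0]*q[0]/-q[2],K[1,2]+K[1,1]*-q[1]/-q[2]])
E
python3 - <<'E'
from h import *
for n,s,box in(("scene",(335,138),(285,98,380,178)),("side",(330,285),(280,240,385,335))):
    im=cv2.imread(f"pics/{n}0.png");x0,y0,x1,y1=box
    hsv=cv2.cvtColor(im,cv2.COLOR_BGR2HSV)
    m=((hsv[...,1]<60)&(hsv[...,2]>(110))).astype(np.uint8)
    mm=np.zeros_like(m);mm[y0:y1,x0:x1]=m[y0:y1,x0:x1]
    cs,_=cv2.findContours(mm,cv2.RETR_EXTERNAL,cv2.CHAIN_APPROX_NONE)
    c=max(cs,key=cv2.contourArea);
    hull=cv2.convexHull(c);q=cv2.approxPolyN(hull,4).reshape(-1,2) if hasattr(cv2,'approxPolyN') else None
    print(n,cv2.contourArea(c),q.tolist())
    P=np.array([onz(n,*p,.0915) for p in q]);print(P.round(4).tolist(),np.linalg.norm(P-np.roll(P,-1,0),axis=1).round(4),P.mean(0).round(4))
    # dark mark
    fm=np.zeros_like(m);cv2.fillConvexPoly(fm,q.astype(np.int32),1);fm=cv2.erode(fm,np.ones((9,9)))
    d=((hsv[...,2]<90)&(fm>0)).astype(np.uint8);k,l,st,ce=cv2.connectedComponentsWithStats(d);i=1+np.argmax(st[1:,4]);print("mark",ce[i],st[i],onz(n,*ce[i],.0915))
    globals()[n]=ce[i]
print("tri",tri(("scene",*scene),("side",*side)))
for nm,c in(("worktop near+y",(326,54)),("near-y",(130,191)),("far-y",(287,357)),("far+y",(489,172))):print(nm,onz("scene",*c,.09).round(4))
E
```

```text
scene 2218.5 [[370, 130], [323, 169], [293, 143], [340, 107]]
[[0.6205, 0.2725, 0.0915], [0.5978, 0.1114, 0.0915], [0.4952, 0.1276, 0.0915], [0.5192, 0.2871, 0.0915]] [0.1627 0.1039 0.1613 0.1024] [0.5582 0.1997 0.0915]
mark [322.58333333 129.25      ] [321 128   4   4  12] [0.52678835 0.2040527  0.0915    ]
side 3610.5 [[373, 266], [334, 327], [253, 325], [329, 248]]
[[0.4922, 0.1255, 0.0915], [0.5151, 0.2885, 0.0915], [0.653, 0.3378, 0.0915], [0.5925, 0.1115, 0.0915]] [0.1646 0.1465 0.2343 0.1013] [0.5632 0.2158 0.0915]
mark [299.73764259 316.71863118] [286 307  37  17 263] [0.58130589 0.29073023 0.0915    ]
tri [0.55283407 0.24572636 0.06103001]
worktop near+y [0.3783 0.4164 0.09  ]
near-y [ 0.284  -0.2019  0.09  ]
far-y [ 0.8003 -0.2708  0.09  ]
far+y [0.9091 0.3393 0.09  ]
```

```bash
cat >> h.py <<'E'
def refine(n,box,thr):
    im=cv2.imread(f"pics/{n}0.png",0);x0,y0,x1,y1=box;r=im[y0:y1,x0:x1].astype(float);w=np.clip(thr-r,0,None)
    yy,xx=np.mgrid[y0:y1,x0:x1];return (w*xx).sum()/w.sum(),(w*yy).sum()/w.sum()
E
python3 - <<'E'
from h import *
a=refine("scene",(318,124,328,135),170);b=refine("side",(338,284,352,298),130)
print(a,b,onz("scene",*a,.0915),onz("side",*b,.0915),tri(("scene",*a),("side",*b)))
# cup, jar, mill bases/tops by hand
im=cv2.imread("pics/scene0.png");cv2.imwrite("pics/s_c.png",cv2.resize(im[80:240,270:460],None,fx=4,fy=3.6,interpolation=cv2.INTER_CUBIC))
im=cv2.imread("pics/side0.png");cv2.imwrite("pics/d_c.png",cv2.resize(im[160:350,180:400],None,fx=3,fy=3,interpolation=cv2.INTER_CUBIC))
E
```

```text
(np.float64(322.50404676258995), np.float64(129.13669064748203)) (np.float64(344.6436011904762), np.float64(290.3154761904762)) [0.52642311 0.20421439 0.0915    ] [0.52487652 0.2038728  0.0915    ] [0.52558652 0.20409531 0.09124079]
```

View pics/s_c.png

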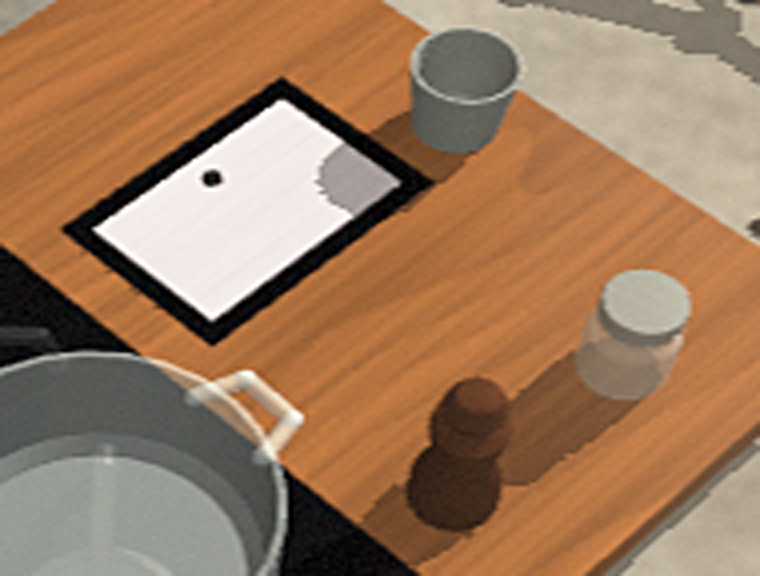

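View pics/d_c.png

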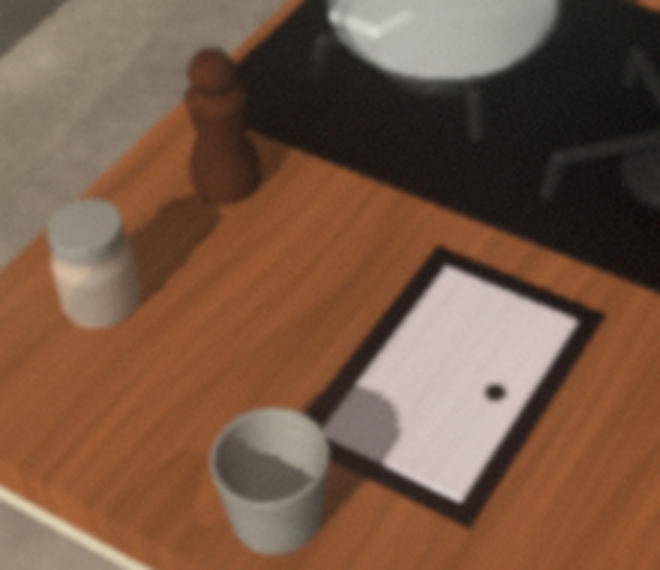

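```bash
python3 - <<'E'
from h import *
a=np.radians(8.3);ex=np.array([np.cos(a),-np.sin(a),0]);ey=np.array([np.sin(a),np.cos(a),0])
mark=np.array([.5256,.2041,.0915]);H=mark+.083*ex;H[2]=.089
W=H-ex*.0025-ey*.125  # approx worktop origin
print("H",H.round(4),"off",(H-.0635*ex-.055*ey).round(4))
def w(p):return [round(float((p-H)@ex),3),round(float((p-H)@ey),3)]
S=lambda u,v:(270+u/4,80+v/3.6); D=lambda u,v:(180+u/3,160+v/3)
for nm,s,d,z in(("cup rim",S(466,67),D(272,460),.15),("jar cap",S(647,297),D(86,224),.165),("mill top",S(485,398),D(210,65),.205)):
    t=tri(("scene",*s),("side",*d));print(nm,t.round(3),w(t),w(onz("scene",*s,z)),w(onz("side",*d,z)))
for nm,px,z in(("pot rim c",(292,222),.2),("pot left",(243,235),.2),("pot right",(342,222),.2),("handle",(346,193),.18),("handle a",(322,190),.18)):print(nm,onz("scene",*px,z).round(3),w(onz("scene",*px,z)))
E
```

```text
H [0.6077 0.1921 0.089 ] off [0.537  0.1469 0.089 ]
cup rim [0.616 0.337 0.144] [-0.013, 0.144] [-0.008, 0.142] [-0.017, 0.146]
jar cap [0.802 0.227 0.164] [0.187, 0.063] [0.189, 0.064] [0.185, 0.062]
mill top [0.779 0.092 0.201] [0.184, -0.074] [0.187, -0.074] [0.178, -0.072]
pot rim c [ 0.667 -0.082  0.2  ] [0.098, -0.262]
pot left [ 0.61 -0.16  0.2 ] [0.053, -0.348]
pot right [ 0.744 -0.023  0.2  ] [0.166, -0.193]
handle [0.706 0.045 0.18 ] [0.118, -0.131]
handle a [0.662 0.021 0.18 ] [0.079, -0.161]
```

```bash
python3 - <<'E'
from h import *
im=cv2.imread("pics/scene0.png");a1=cv2.resize(im[110:240,140:300],None,fx=4,fy=4,interpolation=cv2.INTER_CUBIC);cv2.imwrite("pics/g1.png",cv2.convertScaleAbs(a1,alpha=2,beta=20))
im=cv2.imread("pics/side0.png");a1=cv2.resize(im[165:275,340:500],None,fx=4,fy=4,interpolation=cv2.INTER_CUBIC);cv2.imwrite("pics/g2.png",cv2.convertScaleAbs(a1,alpha=2,beta=20))
E
```

```text
(no output)
```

View pics/g1.png

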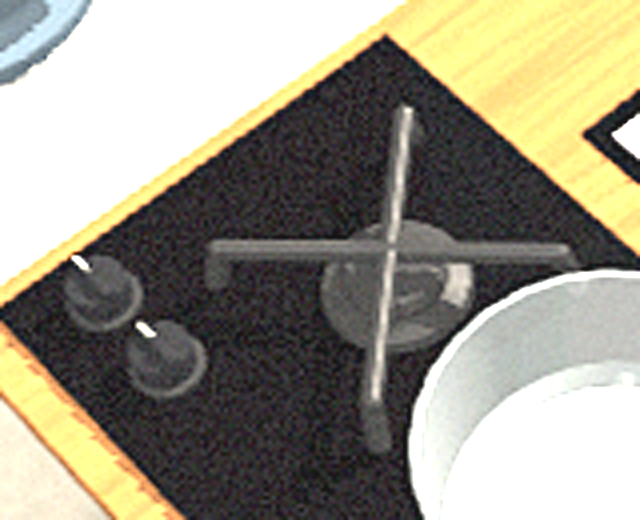

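View pics/g2.png

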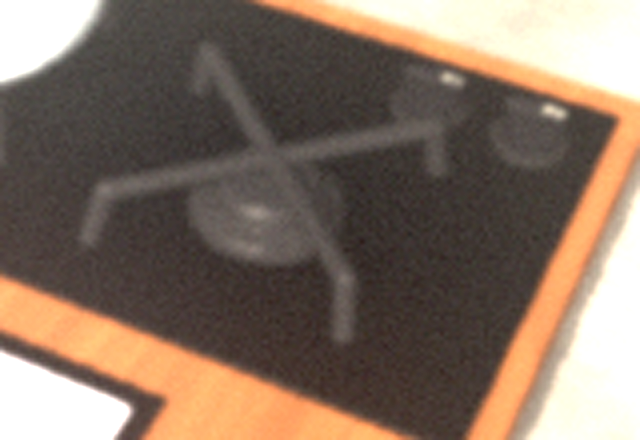

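```bash
python3 - <<'E'
from h import *
a=np.radians(8.3);ex=np.array([np.cos(a),-np.sin(a),0]);ey=np.array([np.sin(a),np.cos(a),0]);H=np.array([.6077,.1921,.089])
for s,d in(((405,108),(348,278)),((568,250),(103,190)),((391,247),(270,160))):
    t=tri(("scene",140+s[0]/4,110+s[1]/4),("side",340+d[0]/4,165+d[1]/4));print(t.round(4),((t-H)@ex).round(3),((t-H)@ey).round(3))
E
```

```text
[0.4084 0.044  0.1346] -0.176 -0.175
[0.5448 0.0254 0.1334] -0.038 -0.174
[ 0.4665 -0.0317  0.1326] -0.107 -0.242
```

Call:
drive_tool(plan=[[[0.9,-0.9,0,0.98,-0.22,0],[0.95,-0.95,0,0,0,0],[0.95,-0.95,0,0,0,0],[0.95,-0.95,0,0,0,0],[0.95,-0.95,0,0,0,0],[0.95,-0.95,0,0,0,0],[0.95,-0.95,0,0,0,0],[0.95,-0.95,0,0,0,0]]], grip=1, force=10)

```text
time: 1.15
position: [0.3268, 0.42, 0.4046]
tool_rot: [0.111, 0.992, 0.052, 0.006]
ft_force: [-0.2, 1.0, 0.6]
grip_width: 0.0148
```

```bash
cat >> h.py <<'E'
from scipy.spatial.transform import Rotation as Rn
a=np.radians(8.3);ex=np.array([np.cos(a),-np.sin(a),0]);ey=np.array([np.sin(a),np.cos(a),0]);H=np.array([.6077,.1921,.089])
def uvz(u,v,z): p=H+u*ex+v*ey;p[2]=z;return p
def stat(target=None):
    o=robot.get_obs();R=Rn.from_quat(o['tool_rot']).as_matrix();tip=o['position']+R[:,2]*.182
    print("t",round(o['time'],2),"tip",tip.round(4),"u,v",((tip-H)@ex).round(4),((tip-H)@ey).round(4),"axis",R[:,2].round(3),"ytool",R[:,1].round(3),"F",o['ft_force'].round(2),"w",round(o['grip_width'],4))
    if target is not None: print("go units",((target-tip)/.025).round(2))
    return tip
E
python3 -c "
from h import *
stat(uvz(-.083,0,.13))"
```

```text
t 1.15 tip [0.3309 0.4386 0.2236] u,v -0.3094 0.204 axis [ 0.023  0.102 -0.995] ytool [0.219 0.97  0.105] F [-0.17  1.03  0.59] w 0.0148
go units [ 7.79 -9.38 -3.74]
```

Call:
drive_tool(plan=[[[0.85,-0.95,0,0,0,0],[0.85,-0.95,0,0,0,0],[0.85,-0.95,0,0,0,0],[0.85,-0.95,0,0,0,0],[0.85,-0.95,0,0,0,0],[0.85,-0.95,0,0,0,0],[0.85,-0.95,0,0,0,0],[0.85,-0.95,-0.3,0,0,0]]])

```text
time: 2.15
position: [0.497, 0.2301, 0.3975]
tool_rot: [0.111, 0.992, 0.052, 0.006]
ft_force: [1.0, 0.9, 0.4]
grip_width: 0.0006
```

Call:
drive_tool(plan=[[[0.5,-0.9,-0.9,0,0,0],[0.4,-0.7,-0.9,0,0,0],[0,0,-0.8,0,0,0],[0,0,-0.4,0,0,0],[0,0,0,0,0,0]]])

```text
time: 2.78
position: [0.5184, 0.1911, 0.3216]
tool_rot: [0.11, 0.993, 0.052, 0.005]
ft_force: [-0.1, -0.2, 0.1]
grip_width: -0.0
```

```bash
python3 -c "
from h import *
stat(uvz(-.083,0,.0915))
for n in ('scene','side','wrist'): cv2.imwrite(f'pics/{n}1.png',camera(n)[:,:,::-1])
im=np.vstack([cv2.imread('pics/scene1.png')[60:260,220:470],cv2.imread('pics/side1.png')[180:380,220:470]]);cv2.imwrite('pics/a1.png',cv2.resize(im,None,fx=1.5,fy=1.5))"
```

```text
t 2.77 tip [0.5223 0.2097 0.1406] u,v -0.0871 0.0051 axis [ 0.021  0.102 -0.995] ytool [0.219 0.97  0.104] F [-0.14 -0.22  0.07] w -0.0
go units [ 0.13 -0.22 -1.97]
```

View pics/a1.png

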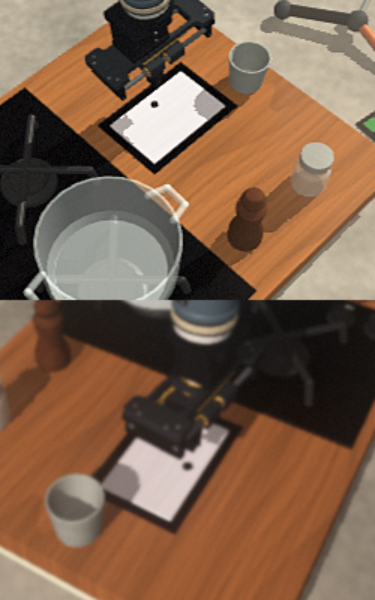

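View pics/wrist1.png

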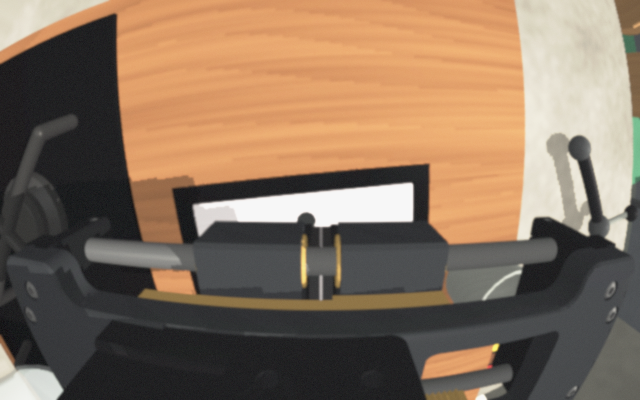

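The closed fingertips are over the mark, which shows in the wrist view at about (306,218). The cup is clear of the hand.

Call:
drive_tool(plan=[[[0.13,-0.22,-0.6,0,0,0],[0,0,-0.6,0,0,0],[0,0,-0.35,0,0,0],[0,0,-0.1,0,0,0],[0,0,-0.1,0,0,0],[0,0,0,0,0,0]]])

```text
time: 3.68
position: [0.522, 0.1855, 0.2785]
tool_rot: [0.11, 0.992, 0.052, 0.006]
ft_force: [0.7, -1.5, 0.7]
grip_width: 0.0008
```

Call:
drive_tool(plan=[[[0,0,-0.1,0,0,0],[0,0,-0.1,0,0,0],[0,0,0,0,0,0]]])

```text
time: 4.05
position: [0.522, 0.1855, 0.2736]
tool_rot: [0.111, 0.992, 0.052, 0.006]
ft_force: [-0.4, 0.7, 1.9]
grip_width: 0.0003
```

```bash
python3 -c "
from h import *
stat(uvz(-.083,0,.086))"
```

```text
t 4.05 tip [0.5263 0.2041 0.0926] u,v -0.0823 0.0001 axis [ 0.023  0.103 -0.994] ytool [0.219 0.97  0.105] F [-0.38  0.68  1.89] w 0.0003
go units [-0.03 -0.   -0.26]
```

Call:
drive_tool(plan=[[[0,0,-0.08,0,0,0],[0,0,-0.08,0,0,0],[0,0,0,0,0,0]]])

```text
time: 4.42
position: [0.5221, 0.1854, 0.2695]
tool_rot: [0.111, 0.992, 0.052, 0.006]
ft_force: [0.0, 0.8, 4.1]
grip_width: 0.0005
```

Call:
drive_tool(plan=[[[0,0,-0.08,0,0,0],[0,0,0,0,0,0]]])

```text
time: 4.68
position: [0.5221, 0.1855, 0.2682]
tool_rot: [0.11, 0.992, 0.052, 0.006]
ft_force: [-2.7, -1.1, 8.7]
grip_width: 0.0003
```

Force is 8.7 N with the tip at the stop, so the latch is pressed. Releasing and retreating up and back.

Call:
drive_tool(plan=[[[0,0,0.8,0,0,0],[-0.5,0.1,1,0,0,0],[-0.5,0.1,1,0,0,0],[-0.5,0,1,0,0,0],[-0.5,0,1,0,0,0],[0,0,0.6,0,0,0],[0,0,0,0,0,0],[0,0,0,0,0,0]]])

```text
time: 5.68
position: [0.4718, 0.1903, 0.4016]
tool_rot: [0.111, 0.992, 0.052, 0.005]
ft_force: [0.0, 0.2, 1.0]
grip_width: 0.0009
```

Call:
drive_tool(plan=[[[0,0,0,0,0,0],[0,0,0,0,0,0],[0,0,0,0,0,0],[0,0,0,0,0,0],[0,0,0,0,0,0],[0,0,0,0,0,0],[0,0,0,0,0,0],[0,0,0,0,0,0]]])

```text
time: 6.68
position: [0.4719, 0.1904, 0.4025]
tool_rot: [0.111, 0.992, 0.052, 0.006]
ft_force: [0.3, 0.3, -0.6]
grip_width: 0.0003
```

```bash
python3 -c "
from h import *
stat(uvz(-.0635,-.06,.12))
for n in ('scene','side','wrist'): cv2.imwrite(f'pics/{n}2.png',camera(n)[:,:,::-1])
im=np.vstack([cv2.imread('pics/scene2.png')[60:260,220:470],cv2.imread('pics/side2.png')[180:380,220:470]]);cv2.imwrite('pics/a2.png',cv2.resize(im,None,fx=1.5,fy=1.5))"
```

```text
t 6.67 tip [0.4761 0.2091 0.2215] u,v -0.1326 -0.0022 axis [ 0.023  0.102 -0.994] ytool [0.219 0.97  0.105] F [ 0.32  0.32 -0.58] w 0.0003
go units [ 2.4  -2.69 -4.06]
```

View pics/a2.png

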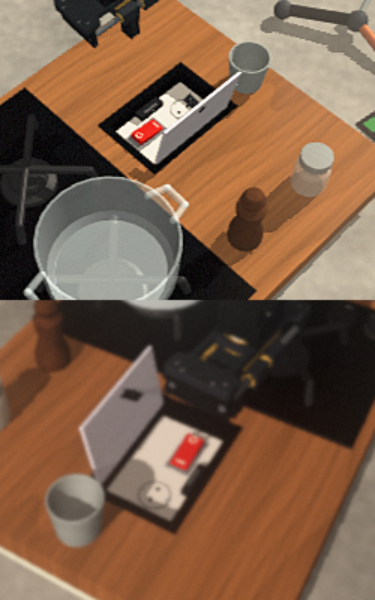

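View pics/wrist2.png

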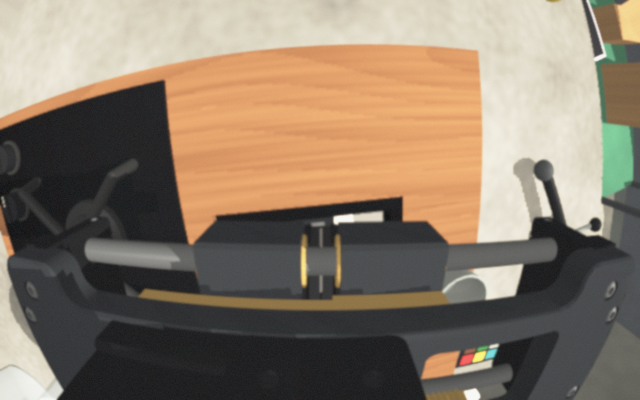

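The flap is open and standing upright. The red rocker is visible at (147,132) in the scene crop and (187,450) in the side crop. Measuring it to confirm its position.

```bash
python3 -c "
from h import *
for n in('scene','side'):
    im=cv2.imread(f'pics/{n}2.png');h=cv2.cvtColor(im,cv2.COLOR_BGR2HSV)
    m=(((h[...,0]<6)|(h[...,0]>174))&(h[...,1]>150)&(h[...,2]>90)).astype(np.uint8);m[:,:290]=0;m[:, 400:]=0
    m[:130 if n=='scene' else 260]=0
    k,l,st,ce=cv2.connectedComponentsWithStats(m);i=1+np.argmax(st[1:,4]);print(n,st[i],ce[i])
    c=np.argwhere(l==i)[:,::-1].astype(np.float32);print(cv2.boxPoints(cv2.minAreaRect(c)).tolist())
    for z in(.074,):
        p=onz(n,*ce[i],z);print(((p-H)@ex).round(4),((p-H)@ey).round(4))
    q=proj(n,uvz(-.0635,-.055,.077));print('off_end px',q)
    x,y=ce[i].astype(int);cv2.imwrite(f'pics/r_{n}.png',cv2.resize(im[y-25:y+25,x-30:x+30],None,fx=8,fy=8,interpolation=cv2.INTER_CUBIC))
a=cv2.imread('pics/r_scene.png');b=cv2.imread('pics/r_side.png');cv2.imwrite('pics/r.png',cv2.resize(np.hstack([a,b]),(800,333)))
"
```

```text
scene [307 140  22  17 171] [317.52631579 147.70175439]
[[306.3892822265625, 149.12753295898438], [322.83221435546875, 137.61746215820312], [328.65771484375, 145.93960571289062], [312.21478271484375, 157.44967651367188]]
-0.0598 -0.0387
off_end px [311.65584505 149.91117901]
side [334 270  22  23 250] [344.228 281.416]
[[332.5384216308594, 287.6922912597656], [346.0768737792969, 267.3846130371094], [356.2307434082031, 274.1538391113281], [342.6922912597656, 294.4615173339844]]
-0.0665 -0.0318
off_end px [348.30512967 272.09073711]
```

View pics/r.png

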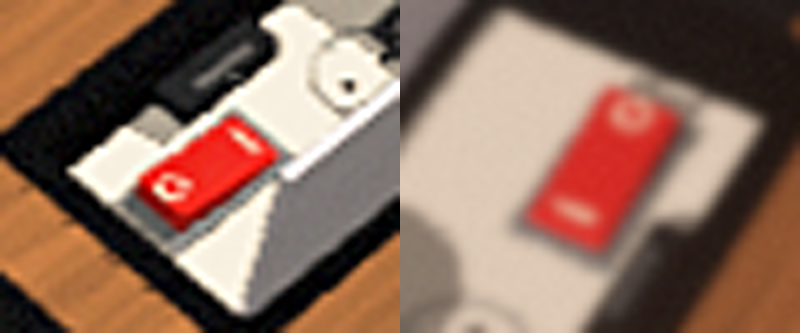

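The rocker measures at (-0.063, -0.035) in the hinge frame, matching the given (-0.0635, -0.036). The ring end is on the hob side.

Call:
drive_tool(plan=[[[0.8,-0.9,0,0,0,0],[0.8,-0.9,0,0,0,0],[0.8,-0.89,-0.3,0,0,0],[0,0,-0.9,0,0,0],[0,0,-0.9,0,0,0],[0,0,-0.9,0,0,0],[0,0,-0.8,0,0,0],[0,0,0,0,0,0]]])

```text
time: 7.82
position: [0.5315, 0.1231, 0.3061]
tool_rot: [0.111, 0.992, 0.052, 0.004]
ft_force: [0.4, -1.0, 0.9]
grip_width: 0.0004
```

```bash
python3 -c "
from h import *
stat(uvz(-.0635,-.059,.08))
for n in ('scene','side'): cv2.imwrite(f'pics/{n}3.png',camera(n)[:,:,::-1])
im=np.vstack([cv2.imread('pics/scene3.png')[60:260,220:470],cv2.imread('pics/side3.png')[180:380,220:470]]);cv2.imwrite('pics/a3.png',cv2.resize(im,None,fx=1.5,fy=1.5))"
```

```text
t 7.83 tip [0.535  0.1418 0.1251] u,v -0.0647 -0.0603 axis [ 0.019  0.102 -0.995] ytool [0.219 0.97  0.104] F [ 0.4  -1.    0.87] w 0.0004
go units [ 0.06  0.04 -1.81]
```

View pics/a3.png

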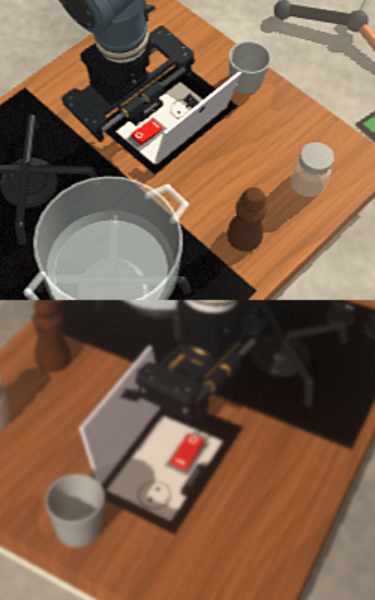

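Clear of the flap, grate and cup. Descending onto the ring end.

Call:
drive_tool(plan=[[[0,0,-0.6,0,0,0],[0,0,-0.5,0,0,0],[0,0,-0.4,0,0,0],[0,0,-0.1,0,0,0],[0,0,-0.1,0,0,0],[0,0,0,0,0,0]]])

```text
time: 8.68
position: [0.532, 0.1232, 0.265]
tool_rot: [0.111, 0.992, 0.052, 0.006]
ft_force: [0.0, -0.7, -1.0]
grip_width: 0.0003
```

Call:
drive_tool(plan=[[[0,0,-0.1,0,0,0],[0,0,-0.1,0,0,0],[0,0,0,0,0,0]]])

```text
time: 9.05
position: [0.532, 0.1232, 0.26]
tool_rot: [0.111, 0.992, 0.052, 0.006]
ft_force: [-0.4, 0.3, 0.1]
grip_width: 0.0004
```

```bash
python3 -c "
from h import *
stat(uvz(-.0635,-.059,.071))"
```

```text
t 9.05 tip [0.5363 0.1418 0.079 ] u,v -0.0634 -0.0601 axis [ 0.023  0.102 -0.994] ytool [0.219 0.97  0.105] F [-0.38  0.31  0.12] w 0.0004
go units [ 0.    0.04 -0.32]
```

Call:
drive_tool(plan=[[[0,0,-0.08,0,0,0],[0,0,-0.08,0,0,0],[0,0,0,0,0,0]]])

```text
time: 9.43
position: [0.532, 0.1228, 0.256]
tool_rot: [0.11, 0.992, 0.052, 0.006]
ft_force: [0.0, -3.3, 2.7]
grip_width: 0.001
```

Call:
drive_tool(plan=[[[0,0,-0.08,0,0,0],[0,0,0,0,0,0]]])

```text
time: 9.68
position: [0.5321, 0.1232, 0.2539]
tool_rot: [0.111, 0.992, 0.052, 0.006]
ft_force: [0.0, -2.2, 3.0]
grip_width: 0.0005
```

Call:
drive_tool(plan=[[[0,0,-0.08,0,0,0],[0,0,0,0,0,0]]])

```text
time: 9.93
position: [0.532, 0.1232, 0.2519]
tool_rot: [0.111, 0.992, 0.052, 0.006]
ft_force: [-1.2, -2.6, 2.9]
grip_width: 0.0004
```

Call:
drive_tool(plan=[[[0,0,-0.06,0,0,0],[0,0,0,0,0,0]]])

```text
time: 10.18
position: [0.532, 0.1231, 0.2517]
tool_rot: [0.11, 0.992, 0.052, 0.006]
ft_force: [-2.1, -4.6, 10.8]
grip_width: 0.0005
```

Call:
drive_tool(plan=[[[0,0,-0.06,0,0,0],[0,0,0,0,0,0]]])

```text
time: 10.42
position: [0.532, 0.1231, 0.2515]
tool_rot: [0.11, 0.992, 0.052, 0.006]
ft_force: [-4.1, -5.3, 21.9]
grip_width: 0.0002
```

Force jumped to 22 N with no further travel, so it is on the firm stop. Lifting off and looking.

Call:
drive_tool(plan=[[[0,0,0.5,0,0,0],[0,0,0.9,0,0,0],[0,0,1,0,0,0],[0,0,1,0,0,0],[-0.8,0,1,0,0,0],[-0.8,0,1,0,0,0],[-0.8,0,0.5,0,0,0],[0,0,0,0,0,0]]])

```text
time: 11.42
position: [0.4708, 0.1237, 0.397]
tool_rot: [0.11, 0.992, 0.053, 0.006]
ft_force: [0.5, 0.6, 0.6]
grip_width: 0.0006
```

```bash
python3 -c "
from h import *
stat(uvz(.06,0,.24))
o=[]
for n,x,y in(('scene',317,147),('side',344,281)):
    im=camera(n)[:,:,::-1];cv2.imwrite(f'pics/{n}4.png',im);o.append(cv2.resize(im[y-25:y+25,x-30:x+30],(400,333),interpolation=cv2.INTER_CUBIC))
cv2.imwrite('pics/r4.png',np.hstack(o))"
```

```text
t 11.43 tip [0.4751 0.1425 0.216 ] u,v -0.1241 -0.0682 axis [ 0.023  0.103 -0.994] ytool [0.218 0.97  0.106] F [0.46 0.63 0.58] w 0.0006
go units [7.68 1.64 0.96]
```

View pics/r4.png

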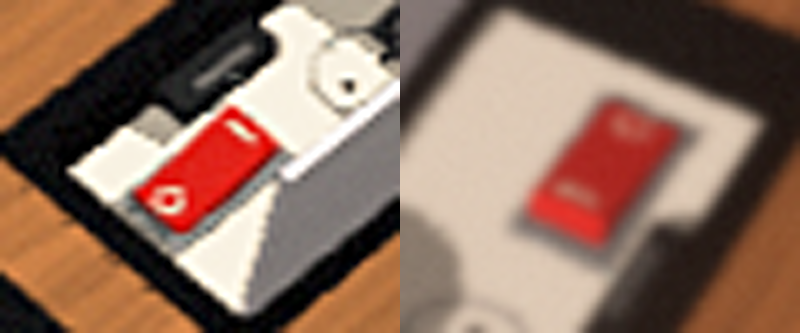

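View pics/scene4.png

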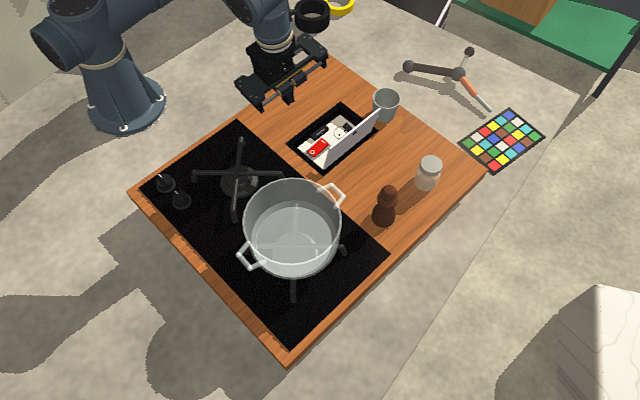

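The rocker is off: its +y end is now raised and the ring end is down. Next I go over the flap to its far side.

Call:
drive_tool(plan=[[[0.3,0.3,0.8,0,0,0],[0.9,0.3,0.5,0,0,0],[0.95,0.3,0,0,0,0],[0.95,0.3,0,0,0,0],[0.95,0.2,0,0,0,0],[0.95,0.2,0,0,0,0],[0.95,0.1,0,0,0,0],[0.95,0,0,0,0,0]]])

```text
time: 12.52
position: [0.6461, 0.166, 0.4271]
tool_rot: [0.111, 0.992, 0.052, 0.005]
ft_force: [-0.5, 0.7, 0.2]
grip_width: 0.0005
```

Call:
drive_tool(plan=[[[0.8,-0.06,0,0,0,0],[0,0,0,0,0,0]]])

```text
time: 12.78
position: [0.6661, 0.1639, 0.427]
tool_rot: [0.111, 0.992, 0.052, 0.005]
ft_force: [-1.0, 0.3, -0.3]
grip_width: 0.0005
```

```bash
python3 -c "
from h import *
stat(uvz(.05,0,.174))
for n in ('scene','side'): cv2.imwrite(f'pics/{n}5.png',camera(n)[:,:,::-1])
im=np.vstack([cv2.imread('pics/scene5.png')[60:260,220:470],cv2.imread('pics/side5.png')[180:380,220:470]]);cv2.imwrite('pics/a5.png',cv2.resize(im,None,fx=1.5,fy=1.5))"
```

```text
t 12.78 tip [0.6701 0.1826 0.246 ] u,v 0.0631 -0.0004 axis [ 0.022  0.103 -0.994] ytool [0.22  0.97  0.105] F [-1.02  0.26 -0.31] w 0.0005
go units [-0.52  0.09 -2.88]
```

View pics/a5.png

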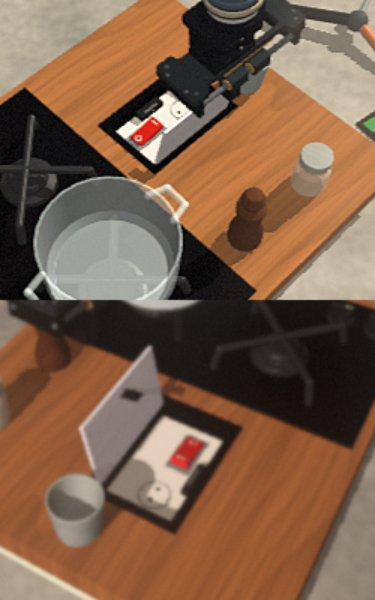

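The fingertips are beyond the flap, clear of the mill and pot. Descending, then pushing toward the robot.

Call:
drive_tool(plan=[[[0,0,-0.9,0,0,0],[0,0,-0.9,0,0,0],[0,0,-0.8,0,0,0],[0,0,-0.28,0,0,0],[-0.5,0.07,0,0,0,0],[-0.5,0.07,0,0,0,0],[0,0,0,0,0,0]]])

```text
time: 13.75
position: [0.6382, 0.1682, 0.358]
tool_rot: [0.11, 0.993, 0.052, 0.006]
ft_force: [0.8, -0.1, 0.5]
grip_width: 0.0003
```

Call:
drive_tool(plan=[[[-0.4,0.06,0,0,0,0],[-0.4,0.06,0,0,0,0],[-0.3,0.04,0,0,0,0],[0,0,0,0,0,0]]])

```text
time: 14.25
position: [0.6112, 0.1719, 0.3571]
tool_rot: [0.11, 0.992, 0.052, 0.005]
ft_force: [1.8, 0.0, 0.4]
grip_width: 0.0003
```

```bash
python3 -c "
from h import *
stat(uvz(-.011,0,.175))"
```

```text
t 14.25 tip [0.6152 0.1905 0.1761] u,v 0.0077 -0.0005 axis [ 0.022  0.103 -0.994] ytool [0.219 0.97  0.105] F [1.8  0.03 0.41] w 0.0003
go units [-0.74  0.13 -0.04]
```

Call:
drive_tool(plan=[[[-0.37,0.05,-0.03,0,0,0],[-0.37,0.05,-0.03,0,0,0],[-0.42,0.06,-0.16,0,0,0],[-0.42,0.06,-0.16,0,0,0],[0,0,0,0,0,0]]])

```text
time: 14.88
position: [0.5709, 0.1774, 0.3467]
tool_rot: [0.11, 0.993, 0.052, 0.004]
ft_force: [1.8, 0.8, 0.8]
grip_width: 0.0004
```

```bash
python3 -c "
from h import *
stat(uvz(-.051,0,.153))
for n in ('scene','side'): cv2.imwrite(f'pics/{n}6.png',camera(n)[:,:,::-1])
im=np.vstack([cv2.imread('pics/scene6.png')[60:260,220:470],cv2.imread('pics/side6.png')[180:380,220:470]]);cv2.imwrite('pics/a6.png',cv2.resize(im,None,fx=1.5,fy=1.5))"
```

```text
t 14.88 tip [0.5744 0.196  0.1657] u,v -0.0335 -0.001 axis [ 0.019  0.102 -0.995] ytool [0.219 0.97  0.104] F [1.83 0.85 0.84] w 0.0004
go units [-0.69  0.14 -0.51]
```

View pics/a6.png

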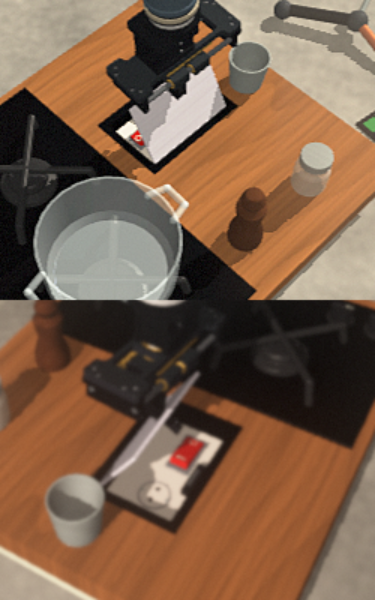

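The flap follows the fingers and is at about 55°. The rest of the scene is untouched, so I continue the arc.

Call:
drive_tool(plan=[[[-0.35,0.06,-0.26,0,0,0],[-0.35,0.06,-0.26,0,0,0],[-0.29,0.04,-0.36,0,0,0],[-0.29,0.04,-0.36,0,0,0],[-0.19,0.03,-0.42,0,0,0],[-0.19,0.03,-0.42,0,0,0],[0,0,0,0,0,0]]])

```text
time: 15.85
position: [0.5302, 0.1838, 0.2943]
tool_rot: [0.111, 0.992, 0.052, 0.004]
ft_force: [1.1, -1.6, 2.5]
grip_width: 0.0005
```

```bash
python3 -c "
from h import *
stat(uvz(-.081,0,.0945))"
```

```text
t 15.85 tip [0.5338 0.2024 0.1132] u,v -0.0746 -0.0005 axis [ 0.02   0.102 -0.995] ytool [0.219 0.97  0.104] F [ 1.08 -1.59  2.49] w 0.0005
go units [-0.25  0.06 -0.75]
```

Call:
drive_tool(plan=[[[-0.1,0.02,-0.3,0,0,0],[-0.1,0.02,-0.3,0,0,0],[-0.05,0.02,-0.15,0,0,0],[0,0,-0.1,0,0,0],[0,0,0,0,0,0]]])

```text
time: 16.48
position: [0.5251, 0.1852, 0.2743]
tool_rot: [0.111, 0.992, 0.052, 0.006]
ft_force: [3.4, -2.0, 3.9]
grip_width: 0.0005
```

Call:
drive_tool(plan=[[[0,0,-0.08,0,0,0],[0,0,-0.08,0,0,0],[0,0,0,0,0,0]]])

```text
time: 16.85
position: [0.5244, 0.1854, 0.2701]
tool_rot: [0.111, 0.992, 0.053, 0.005]
ft_force: [0.8, 0.2, 2.4]
grip_width: 0.0005
```

```bash
python3 -c "
from h import *
stat(uvz(-.081,0,.087))"
```

```text
t 16.85 tip [0.5284 0.2042 0.0891] u,v -0.0802 0.0005 axis [ 0.022  0.103 -0.994] ytool [0.219 0.97  0.105] F [0.82 0.18 2.43] w 0.0005
go units [-0.03 -0.01 -0.08]
```

Call:
drive_tool(plan=[[[0,0,-0.08,0,0,0],[0,0,0,0,0,0]]])

```text
time: 17.1
position: [0.5244, 0.1854, 0.2685]
tool_rot: [0.111, 0.992, 0.052, 0.005]
ft_force: [0.6, -0.3, 6.5]
grip_width: 0.0003
```

Call:
drive_tool(plan=[[[0,0,-0.05,0,0,0],[0,0,0,0,0,0]]])

```text
time: 17.35
position: [0.5244, 0.1854, 0.2682]
tool_rot: [0.11, 0.992, 0.053, 0.006]
ft_force: [-0.6, -1.8, 13.5]
grip_width: 0.0009
```

At the stop with 13.5 N. Now I release straight up and check.

Call:
drive_tool(plan=[[[0,0,0.2,0,0,0],[0,0,0.4,0,0,0],[0,0,0.9,0,0,0],[-0.5,0,1,0,0,0],[-0.8,0,1,0,0,0],[-0.8,0,1,0,0,0],[-0.8,0,1,0,0,0],[-0.8,0,0.5,0,0,0]]])

```text
time: 18.35
position: [0.4306, 0.1853, 0.4176]
tool_rot: [0.11, 0.993, 0.052, 0.005]
ft_force: [0.7, -0.2, -0.1]
grip_width: 0.0005
```

Call:
drive_tool(plan=[[[-0.8,0,0,0,0,0],[-0.5,0,0,0,0,0],[0,0,0,0,0,0],[0,0,0,0,0,0],[0,0,0,0,0,0],[0,0,0,0,0,0],[0,0,0,0,0,0],[0,0,0,0,0,0]]])

```text
time: 19.35
position: [0.3998, 0.1852, 0.417]
tool_rot: [0.111, 0.992, 0.052, 0.006]
ft_force: [0.6, 0.2, 0.5]
grip_width: 0.0002
```

```bash
python3 -c "
from h import *
stat()
for n in ('scene','side'): cv2.imwrite(f'pics/{n}7.png',camera(n)[:,:,::-1])
for n in ('scene','side'):
    a=cv2.imread(f'pics/{n}0.png',0);b=cv2.imread(f'pics/{n}7.png',0)
    print(n,[round(float(cv2.absdiff(a,b)[s].mean()),2) for s in ((slice(115,160),slice(305,360)) if n=='scene' else (slice(255,320),slice(300,370)),(slice(88,125),slice(370,402)) if n=='scene' else (slice(295,345),slice(250,292)),(slice(150,230),slice(370,445)) if n=='scene' else (slice(175,270),slice(195,270)))])
im=np.vstack([cv2.imread('pics/scene7.png')[60:260,220:470],cv2.imread('pics/side7.png')[180:380,220:470]]);cv2.imwrite('pics/a7.png',cv2.resize(im,None,fx=1.5,fy=1.5))"
```

```text
t 19.35 tip [0.404  0.2038 0.236 ] u,v -0.2033 -0.0178 axis [ 0.023  0.102 -0.994] ytool [0.219 0.97  0.105] F [0.59 0.23 0.48] w 0.0002
scene [1.45, 1.82, 1.9]
side [5.92, 4.89, 4.47]
```

View pics/a7.png

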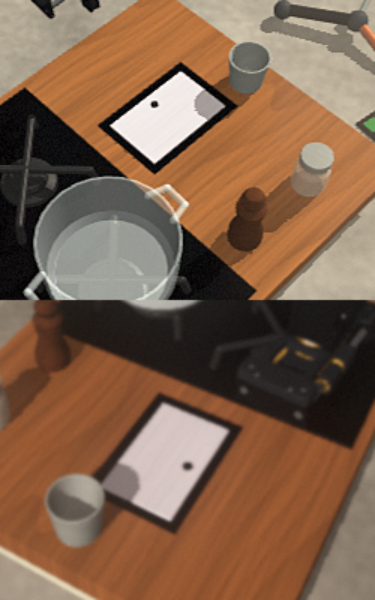

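The flap is shut and matches the first picture, with the mark at the same pixel. The hand is clear and nothing has shifted. Handing in.

```bash
python3 -c "
from rig import robot
print(robot.hand_in())"
```

```text
the job is handed in; nothing more can be done
None
```

The hob is off, the flap is shut and latched flush, and I handed the job in at about 19.5 s of the 67 s allowed.

- **Opening:** I pressed the mark to the stop at about 9 N, and the flap swung open.
- **Switching off:** I pressed the ring end of the red rocker to its stop. Peak force was about 22 N, more than the roughly 4 N it needs, because the last small step went onto the firm stop. Pictures afterwards showed its +y end raised, which is the off position.
- **Closing:** I pushed the flap over from the far side, pressed it to the stop at about 13.5 N, and let go.

**Last checks:** about 2 s after release, both fixed cameras showed the flap as it looked at the start, with no sign of it rising. The cup, jar, mill and pot were still in place, and the wrist force was about zero with the hand well clear. With the flap shut, the rocker can't be seen, so its off state rests on the picture taken before closing. No check failed.

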